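Set out slab glass on three base panels and weigh one piece down

TASK

Finish setting out the slab glass on the three base panels, left and behind as seen by the robot: lay the hexagon midway between the two glued squares, lay the rectangle to the left of the glued diamond, midway between it and the panel's left end, in line with the diamond and with its long side along the panel, and lay the round piece behind the long glued bar, halfway along it and midway between the bar and the panel's back edge. Last of all, once all three pieces lie flat on their panels, stand the steel weight upright on the middle of the hexagon to hold it down. Leave the spare triangle and the tin of nails where they are.

Things in the scene. Friction and masses are not known exactly. Their poses are not given: they have to be found in the camera images.
- panel_pair: Plywood panel fixed to the bench, 100 (x) x 200 (y) x 9 mm, origin under its centre, x away from the robot, y to the robot's left (turned up to 12 degrees). Glued on it are two 36 mm square slabs, 22 mm thick (tops 31 mm above the bench), centred 70 mm left and 70 mm right of the panel's middle; the panel between them is bare for 104 mm.
- panel_diamond: Plywood panel fixed to the bench, 100 (x) x 200 (y) x 9 mm, origin under its centre, x away from the robot, y to the robot's left (turned up to 12 degrees). Glued on its middle is one 32 mm square slab, 22 mm thick, turned 45 degrees to the panel like a diamond, its corners 23 mm from the panel's middle. The middle of the free space to its left is 61 mm from the panel's middle along +y.
- panel_bar: Plywood panel fixed to the bench, 100 (x) x 200 (y) x 9 mm, origin under its centre, x away from the robot, y to the robot's left (turned up to 12 degrees). Glued along its near edge is a bar slab 20 mm wide, 150 mm long and 22 mm thick, centred 35 mm nearer the robot than the panel's middle. The middle of the free strip behind it is 12.5 mm beyond the panel's middle along +x.
- hexagon: Loose regular hexagon of glass, 54 mm across its flats, 62 mm across its corners, 140 g. Slab pieces are 22 mm thick ruby glass; origin at the centre of the underside. Its x axis points through a corner, its y axis is square to a pair of flats.
- rectangle: Loose rectangle of glass, 56 mm along its x axis, 34 mm along its y axis, 105 g. Slab pieces are 22 mm thick ruby glass; origin at the centre of the underside.
- round: Loose round disc of glass, 40 mm in diameter, 70 g. Slab pieces are 22 mm thick ruby glass; origin at the centre of the underside.
- weight: Loose turned steel weight, upright, about 350 g: a foot 38 mm in diameter and 30 mm high, a neck 16 mm in diameter up to 38 mm, and a knob 26 mm in diameter from 38 to 56 mm above the underside. Origin at the centre of the underside, z up along its axis.
- triangle: Spare equilateral triangle of the same glass, 55 mm sides, 22 mm thick, lying loose in the row with the other pieces, to be left alone. Origin under its centre.
- tin: Round open tin of nails, 64 mm in diameter, 26 mm high, standing loose in the row with the pieces, to be left alone. Origin at the centre of its underside.

How it is judged:
By the outcome, as a careful person would: the job done as asked, in the order asked, and still so for the second after the job is handed in, with the robot touching nothing.
It also fails if it takes over 109 s, if anything falls off the work surface, if the arm or the gripper's body presses on something with over 40 N, if the wrist force passes 120 N, or if a joint passes its speed limit or range.

ROBOT

A 6-joint arm with a two-finger parallel gripper is mounted at the origin on the work surface. World frame = base frame: x ahead of the robot, y to its left, z up, the work surface at z = 0. Lengths are in mm, angles in rad, forces in N, time in s.
With the tool pointing down it reaches from about 300 to 850 mm from the base axis. Payload 4.2 kg.
Tool frame: the origin (TCP) lies midway between the tips of the shut fingers; the grasp point (between the pads) lies 19 mm behind it; z points along the fingers, x is the direction in which the jaws open and shut, and the axes are right-handed (so a half turn about z gives the same grasp; the last joint's range is limited). The gripper opens to 91 mm and grips with 3 to 60 N. Pads are 32 mm wide; open, the fingers measure 118 mm over their backs; the gripper's body (76 mm by 178 mm) begins 60 mm behind the grasp point.
Start: joints at [-1.201, 0.32, 1.565, -0, 1.257, -0.02], TCP at [218.506, -531.882, 213.976] pointing down, gripper open.
Joint ranges: [-3.11, 3.11], [-0.84, 2.01], [0.21, 2.61], [-1.34, 4.49], [0.05, 2.63], [-2.56, 2.56]. Speed limits (rad/s): [2.57, 2.57, 3.14, 3.14, 3.14, 3.14].

INTERFACE

Orientations are given as a unit quaternion [w, x, y, z].
In Python, from station import reach, line_to, move_joints, set_gripper, wait, ik, state, read_camera, get_calibration, IKError, job_done gives the robot as it stands. Calls block until the motion is done:
- reach(position, orientation): joint-space move of the TCP to a pose.
- line_to(position, attitude=None, vel=150): straight line of the TCP; attitude=None keeps the orientation; vel is the mean speed in mm/s.
- move_joints(angles): joint-space move.
- set_gripper(opening): opening from 0.0 (shut) to 1.0 (fully open); the grip force is fixed at half the most; returns when the fingers have stopped.
- wait(seconds).
- ik(position, orientation): joint angles nearest the present ones, or None.
- state(): the state.
- read_camera(name): name is "scene" or "top" or "wrist"; returns the picture (420x560x3 uint8, blue, green, red); there is no depth.
- get_calibration(name): a dict with "intrinsics" (3x3 intrinsics, pixels), "R" (3x3) and "t" (3): a world point X has camera coordinates R X + t. Camera axes: x right, y down, z forward; pixel columns grow to the right and rows downward; lengths in mm; the calibration is good to about 2 mm. The wrist camera is an equidistant fisheye: a pixel r from the principal point sees the ray r / f radians off the axis. A picture is of the moment at which its call begins: read the wrist's pose just before it. get_calibration takes no time and is no camera call; for the wrist camera it gives the pose at the moment of the call.
A pose or a line that the arm cannot do raises IKError and nothing moves.
- job_done(): hands the job in, once; it reports no verdict.
The state is a dict: "time_s": time; "joint_positions": joint angles; "qd": joint speeds; "joint_torque": joint torques, N m; "position": TCP position; "tcp_rot": TCP orientation; "contact_force": force on the tool from outside, world axes, zero at the start; "wrist_torque": the same for the moment, N m; "finger_gap": opening from 0.0 (shut) to 1.0 (fully open).
Only numpy, scipy, OpenCV 4.12 (cv2) and the standard library are available. Lean on these libraries where they do the work, as an engineer would, in place of code of your own. Each camera call takes 0.05 s, during which the arm holds its last target. There are 200 camera calls.

## Working session

There is one attempt and no reset: what is moved stays moved. The work goes in short steps, each a Python script; the robot and the scene stay as the last script left them, time stands still between calls to the robot, and variables do not carry over. Pictures are saved under pics/ and viewed, about 12 in all and at most 16, crops included, and the job is handed in when it is done.

```bash
mkdir -p pics; ls; python3 - <<'E'
from station import *
import cv2
for n in ["scene","top"]:
    cv2.imwrite(f"pics/{n}0.png",read_camera(n))
    c=get_calibration(n);print(n,c)
print(get_calibration("wrist"),state())
E
```

```text
pics
scene {'intrinsics': array([[409.38653467,   0.        , 281.11473289],
       [  0.        , 409.38653467, 208.66445615],
       [  0.        ,   0.        ,   1.        ]]), 'R': array([[-0.53461044,  0.84497586, -0.01440397],
       [ 0.64155526,  0.39469538, -0.65774038],
       [-0.55008956, -0.36087582, -0.75310698]]), 't': array([ 270.25276696, -318.964185  , 1118.82399053])}
top {'intrinsics': array([[447.30835409,   0.        , 279.67018523],
       [  0.        , 447.30835409, 215.25077105],
       [  0.        ,   0.        ,   1.        ]]), 'R': array([[-9.94267019e-03, -9.99950544e-01,  2.30463535e-04],
       [-9.94085529e-01,  9.85942718e-03, -1.08151531e-01],
       [ 1.08143910e-01, -1.30441547e-03, -9.94134394e-01]]), 't': array([ -2.71369698, 524.01738194, 919.96630623])}
{'intrinsics': array([[325.1922621 ,   0.        , 275.12252834],
       [  0.        , 325.1922621 , 208.28106325],
       [  0.        ,   0.        ,   1.        ]]), 'R': array([[ 0.37988591, -0.92503181, -0.00168788],
       [-0.89573838, -0.36831022,  0.24899867],
       [-0.23095335, -0.09307919, -0.96850236]]), 't': array([-574.38314429,  -28.20673101,  390.07918537])} {'time_s': 0.1, 'joint_positions': array([-1.20100121e+00,  3.20204385e-01,  1.56554619e+00, -1.10523561e-05,
        1.25743171e+00, -2.00058864e-02]), 'qd': array([-2.99297897e-05, -1.62553449e-03, -4.11355965e-03, -3.66579338e-05,
        2.58437661e-05, -1.29120037e-03]), 'joint_torque': array([ 2.03338736e-04, -4.13334167e+01, -2.32509828e+01,  7.27509381e-02,
        4.22123855e-02, -4.39471205e-05]), 'position': array([ 218.32997724, -531.43812685,  213.22212917]), 'tcp_rot': array([-4.51345916e-04,  8.30664385e-01, -5.56772887e-01, -6.54253016e-04]), 'contact_force': array([0.09404273, 0.03101211, 0.1267375 ]), 'wrist_torque': array([-0.00145645, -0.00080538,  0.03508415]), 'finger_gap': 0.9987971305901718}
```

View pics/top0.png

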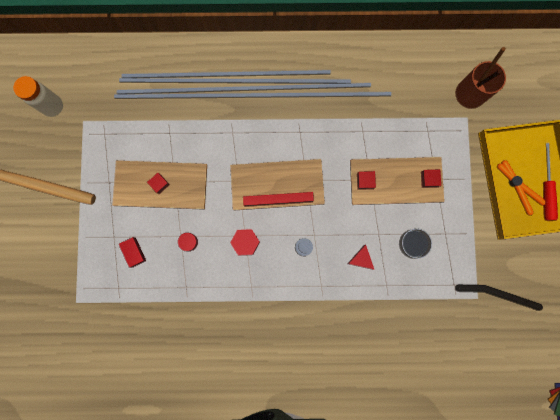

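View pics/scene0.png

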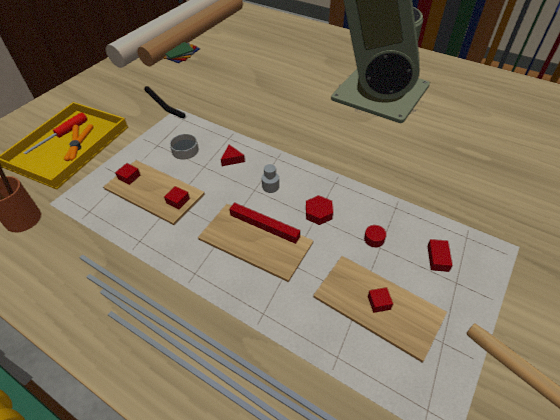

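The top view has the diamond, bar and pair panels at about (160,185), (277,184) and (397,180). The row from left to right is rectangle (132,252), round (187,242), hexagon (245,242), weight (304,247), triangle and tin. I'll measure them in metric rectified images.

```bash
cat > h.py <<'E'
from station import *
import numpy as np, cv2
def quat(th): return [0,np.cos(th/2),np.sin(th/2),0]
def ortho(img,c,z,xr,yr,res=0.5,fish=False):
    """metric top-down image of plane z: rows = -x, cols = -y (robot's view: up=ahead, left=left)"""
    xs=np.arange(xr[1],xr[0],-res); ys=np.arange(yr[1],yr[0],-res)
    Y,X=np.meshgrid(ys,xs); P=np.stack([X,Y,np.full_like(X,z)],-1)@np.array(c["R"]).T+c["t"]
    if fish:
        rr=np.hypot(P[...,0],P[...,1]); s=np.arctan2(rr,P[...,2])/np.maximum(rr,1e-9)
        a,b=P[...,0]*s,P[...,1]*s
    else: a,b=P[...,0]/P[...,2],P[...,1]/P[...,2]
    K=c["intrinsics"]
    return cv2.remap(img,(K[0,0]*a+K[0,2]).astype(np.float32),(K[1,1]*b+K[1,2]).astype(np.float32),cv2.INTER_LINEAR)
def blobs(mask,xr,yr,res=0.5,amin=300):
    """list of (x,y,area_mm2,long-axis angle from world x,sides,hull in world)"""
    out=[]
    for k in cv2.findContours(mask.astype(np.uint8),cv2.RETR_EXTERNAL,cv2.CHAIN_APPROX_NONE)[0]:
        h=cv2.convexHull(k); A=cv2.contourArea(h)*res*res
        if A<amin: continue
        w=np.stack([xr[1]-h[:,0,1]*res,yr[1]-h[:,0,0]*res],-1).astype(np.float32)
        m=cv2.moments(w); (cx,cy),(a,b),_=r=cv2.minAreaRect(w)
        p=cv2.boxPoints(r); e=[p[1]-p[0],p[2]-p[1]]; e=max(e,key=np.linalg.norm)
        out.append(dict(x=m["m10"]/m["m00"],y=m["m01"]/m["m00"],A=A,rc=(cx,cy),sd=sorted((a,b)),ang=np.degrees(np.arctan2(e[1],e[0]))%180,w=w))
    return out
def red(o):
    b,g,r=[o[...,i].astype(int) for i in range(3)]
    return (r>70)&(r>2.2*g)&(r>2.2*b)
def wood(o):
    h=cv2.cvtColor(o,cv2.COLOR_BGR2HSV); return (h[...,1]>60)
def show(bs):
    for b in bs: print("c %.1f %.1f rc %.1f %.1f A %.0f sides %.1f %.1f ang %.1f"%(b["x"],b["y"],*b["rc"],b["A"],*b["sd"],b["ang"]))
E
python3 - <<'E'
from h import *
im=cv2.imread("pics/top0.png");c=get_calibration("top")
xr,yr=(310,640),(-330,390)
o=ortho(im,c,11,xr,yr); print("row");show(blobs(red(o),xr,yr))
o=ortho(im,c,20,xr,yr); print("glued");show(blobs(red(o),xr,yr))
o=ortho(im,c,4.5,xr,yr); m=wood(o); m=cv2.morphologyEx(m.astype(np.uint8),cv2.MORPH_OPEN,np.ones((9,9)))
print("panel");show(blobs(m,xr,yr,amin=4000))
cv2.imwrite("pics/o.png",cv2.resize(o,None,fx=.5,fy=.5))
xy=lambda u,v,z:0
o=ortho(im,c,28,xr,yr)
cv2.imwrite("pics/w.png",o[250:560,350:900])
for y in(0,): print(state()["time_s"])
E
```

```text
row
c 431.1 -183.5 rc 437.8 -185.3 A 1311 sides 45.6 52.6 ang 77.0
c 450.0 310.9 rc 449.9 310.9 A 1936 sides 34.6 57.5 ang 25.1
c 471.4 191.3 rc 471.2 191.2 A 1189 sides 37.5 39.5 ang 90.0
c 469.3 67.8 rc 469.2 67.8 A 2426 sides 52.5 59.5 ang 90.0
c 562.6 -4.4 rc 562.6 -4.4 A 3138 sides 20.9 152.2 ang 93.2
c 602.5 -197.8 rc 602.5 -197.8 A 1350 sides 37.1 37.5 ang 1.0
c 600.6 258.3 rc 600.6 258.1 A 1070 sides 32.8 33.6 ang 41.9
glued
c 431.0 -181.9 rc 437.7 -183.6 A 1290 sides 45.6 52.1 ang 77.2
c 449.8 307.9 rc 449.7 308.0 A 1890 sides 34.0 56.6 ang 25.6
c 471.0 189.5 rc 471.0 189.5 A 1165 sides 37.0 39.0 ang 90.0
c 468.8 67.1 rc 468.8 67.0 A 2387 sides 52.2 59.0 ang 91.3
c 561.3 -4.6 rc 561.3 -4.5 A 3066 sides 20.7 150.6 ang 93.2
c 600.8 -196.0 rc 600.8 -196.0 A 1318 sides 36.6 37.0 ang 1.0
c 598.9 255.8 rc 598.9 255.6 A 1049 sides 32.5 33.3 ang 41.8
c 603.4 -324.4 rc 603.5 -324.2 A 364 sides 10.5 36.0 ang 0.0
panel
c 327.2 30.4 rc 327.2 30.2 A 24030 sides 33.5 719.5 ang 90.0
c 595.1 -246.5 rc 594.5 -246.8 A 14842 sides 91.0 165.5 ang 90.0
c 592.5 -0.8 rc 595.0 -2.7 A 19142 sides 100.7 201.5 ang 93.1
c 593.4 252.8 rc 595.5 254.5 A 18830 sides 97.8 202.6 ang 87.5
0.1
```

View pics/o.png

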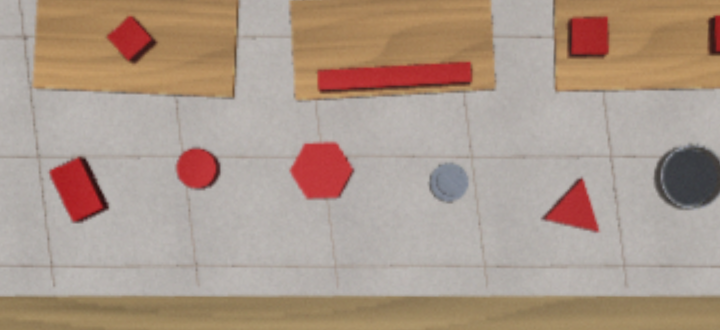

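```bash
cat > a.py <<'E'
from h import *
def panels(im,c,fish,xr,yr):
    o=ortho(im,c,6,xr,yr,fish=fish); m=wood(o)
    m=cv2.morphologyEx(m.astype(np.uint8),cv2.MORPH_OPEN,np.ones((9,9)))
    return [b for b in blobs(m,xr,yr,amin=12000) if b["A"]<24000]
def mid(bs): return bs
E
python3 - <<'E'
from a import *
im=cv2.imread("pics/top0.png");c=get_calibration("top")
print("panels");show(panels(im,c,0,(490,680),(-390,390)))
xr,yr=(540,680),(-390,390)
show(blobs(red(ortho(im,c,20,xr,yr)),xr,yr))
xr,yr=(400,520),(-120,0)
o=ortho(im,c,15,xr,yr).astype(int); m=(o[...,0]-o[...,2])>15
print("weight");show(blobs(m,xr,yr,amin=100))
# go and look over the hexagon/weight
print(ik([469,67,200],quat(np.pi)))
reach([450,10,230],quat(np.pi))   # jaws along x
c=get_calibration("wrist");im=read_camera("wrist");cv2.imwrite("pics/w1.png",im);np.save("c1.npy",c,allow_pickle=True)
print(state()["time_s"],state()["position"],-c["R"].T@c["t"],state()["joint_positions"])
E
```

```text
panels
c 595.4 -2.6 rc 595.4 -2.5 A 20339 sides 101.5 201.2 ang 93.2
c 597.4 253.9 rc 597.4 253.9 A 20414 sides 101.4 202.2 ang 87.2
c 601.1 -264.6 rc 601.1 -264.6 A 20394 sides 101.4 202.1 ang 91.1
c 561.3 -4.6 rc 561.3 -4.5 A 3066 sides 20.7 150.6 ang 93.2
c 600.8 -196.0 rc 600.8 -196.0 A 1318 sides 36.6 37.0 ang 1.0
c 598.9 255.8 rc 598.9 255.6 A 1049 sides 32.5 33.3 ang 41.8
c 603.6 -337.4 rc 603.8 -337.2 A 1301 sides 36.5 36.5 ang 0.0
weight
c 457.5 -58.8 rc 457.2 -59.2 A 947 sides 34.5 34.5 ang 0.0
NoneTraceback (most recent call last):
  File "<stdin>", line 11, in <module>
station.IKError: the arm cannot take that pose within its joint ranges
```

```bash
python3 - <<'E'
from a import *
reach([450,10,230],quat(0))
c=get_calibration("wrist");im=read_camera("wrist");cv2.imwrite("pics/w1.png",im)
print(state()["time_s"],state()["position"],-c["R"].T@c["t"],c["R"][2])
xr,yr=(380,530),(-120,360)
show(blobs(red(ortho(im,c,11,xr,yr,fish=True)),xr,yr))
show(panels(im,c,1,(490,680),(-130,130)))
xr,yr=(400,520),(-120,0)
o=ortho(im,c,15,xr,yr,fish=True).astype(int); m=(o[...,0]-o[...,2])>15
print("weight");show(blobs(m,xr,yr,amin=100))
E
```

```text
2.2667 [450.17917314   9.31132167 229.96252069] [450.07722764  79.12433107 400.58878273] [-3.50503313e-05 -2.49352997e-01 -9.68412661e-01]
c 472.2 190.5 rc 472.8 190.0 A 1329 sides 38.5 43.0 ang 90.0
c 470.5 66.5 rc 470.7 66.5 A 2517 sides 54.3 61.2 ang 32.5
c 596.3 -2.3 rc 596.3 -3.0 A 20110 sides 101.8 199.9 ang 93.2
weight
c 458.5 -65.5 rc 459.5 -65.2 A 1154 sides 36.6 40.4 ang 122.3
```

View pics/w1.png

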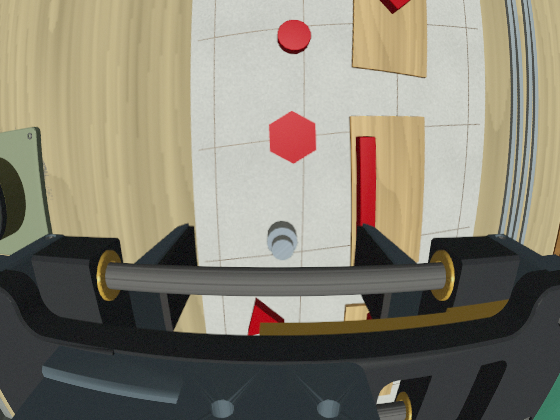

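```bash
cat >> a.py <<'E'
def pick(x,y,th,z,hi=110,op=1.0):
    set_gripper(op); reach([x,y,hi],quat(th)); line_to([x,y,z],vel=120); set_gripper(0); s=state()
    print("grip",s["finger_gap"]*91,s["position"],s["contact_force"].round(1),s["time_s"])
    line_to([x,y,hi],vel=150); print("held",state()["finger_gap"]*91)
def look(x,y,z,th,name):
    reach([x,y,z],quat(th)); c=get_calibration("wrist");im=read_camera("wrist");cv2.imwrite("pics/%s.png"%name,im); return im,c
E
python3 - <<'E'
from a import *
pick(470.2,67,np.radians(1.5),4)
im,c=look(600,-345,230,np.radians(1),"w2")
xr,yr=(540,690),(-390,-140)
show(blobs(red(ortho(im,c,20,xr,yr,fish=True)),xr,yr))
show(panels(im,c,1,xr,yr))
E
```

```text
grip 53.83972961372795 [470.22575533  67.01364214   4.06750976] [-0.2  0.2  1.1] 4.775
held 53.56110625738063
c 600.8 -194.4 rc 600.8 -194.5 A 1350 sides 36.5 38.0 ang 90.0
c 603.3 -335.7 rc 603.2 -335.6 A 1323 sides 35.9 37.6 ang 91.3
c 601.6 -379.2 rc 602.2 -374.2 A 1656 sides 30.5 106.5 ang 0.0
c 602.2 -276.5 rc 602.3 -277.4 A 22327 sides 100.2 225.8 ang 91.0
```

View pics/w2.png

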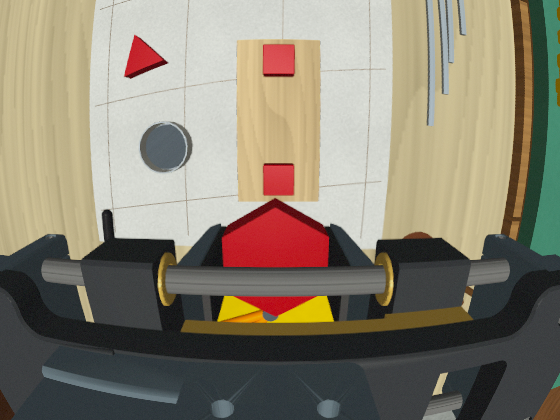

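```bash
cat >> a.py <<'E'
def px2w(u,v,c,z):
    K=c["intrinsics"];a=np.array([(u-K[0,2])/K[0,0],(v-K[1,2])/K[1,1]]);t=np.hypot(*a)
    d=c["R"].T@np.append(a/t*np.sin(t),np.cos(t)); o=-c["R"].T@c["t"]; return o+d*(z-o[2])/d[2]
def place(x,y,th,z,hi=110,op=0.75):
    reach([x,y,hi],quat(th)); line_to([x,y,z+8],vel=120); line_to([x,y,z],vel=25)
    print("down",state()["contact_force"].round(1),state()["position"]); set_gripper(op); line_to([x,y,hi],vel=150); print(state()["time_s"])
E
python3 - <<'E'
from a import *
c=get_calibration("wrist");p=state()["position"];print(p)
print(px2w(275,198,c,226)-p,px2w(275,318,c,248)-p)
E
```

```text
[ 600.19250048 -343.41087261  229.67549095]
[-0.7922865  30.69993805 -3.67549095] [  0.41019238 -32.07973523  18.32450905]
```

```bash
python3 - <<'E'
from a import *
place(602,-264.9,np.radians(1.0),13.3)
im,c=look(600,-345,230,np.radians(1),"w3")
xr,yr=(540,690),(-390,-140)
print(state()["position"])
show(blobs(red(ortho(im,c,20,xr,yr,fish=True)),xr,yr))
E
```

```text
down [ 1.1 -1.1 -1.3] [ 601.91283179 -264.80643015   13.20197461]
10.55
[ 599.0280566  -343.48878804  226.8839162 ]
c 600.8 -194.3 rc 600.9 -194.5 A 1365 sides 36.2 38.6 ang 91.1
c 603.3 -335.7 rc 603.2 -335.8 A 1312 sides 35.5 37.5 ang 90.0
c 602.0 -264.7 rc 602.2 -264.8 A 2538 sides 54.4 61.5 ang 151.6
```

View pics/w3.png

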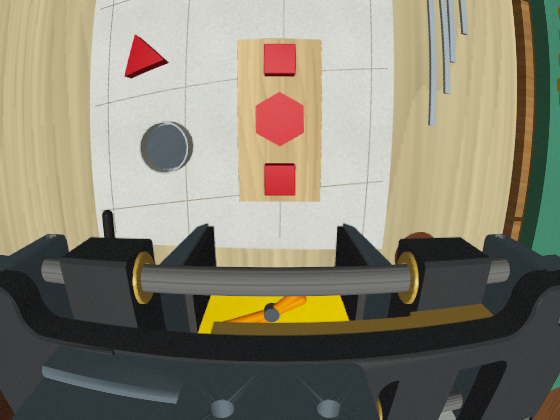

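```bash
python3 - <<'E'
from a import *
im,c=look(520,210,230,0,"w4"); print(state()["position"],state()["time_s"])
xr,yr=(400,530),(150,370)
show(blobs(red(ortho(im,c,11,xr,yr,fish=True)),xr,yr))
xr,yr=(530,690),(130,380)
show(blobs(red(ortho(im,c,20,xr,yr,fish=True)),xr,yr))
show(panels(im,c,1,xr,yr))
E
```

```text
[520.54120525 209.23361963 229.9204547 ] 13.3
c 449.9 308.3 rc 450.0 308.2 A 2006 sides 35.6 57.6 ang 25.6
c 471.5 189.1 rc 471.9 188.9 A 1299 sides 38.9 42.1 ang 45.0
c 599.1 253.0 rc 599.2 253.2 A 1111 sides 33.1 34.5 ang 132.9
c 598.4 253.2 rc 598.4 253.2 A 20099 sides 100.6 200.4 ang 87.2
```

View pics/w4.png

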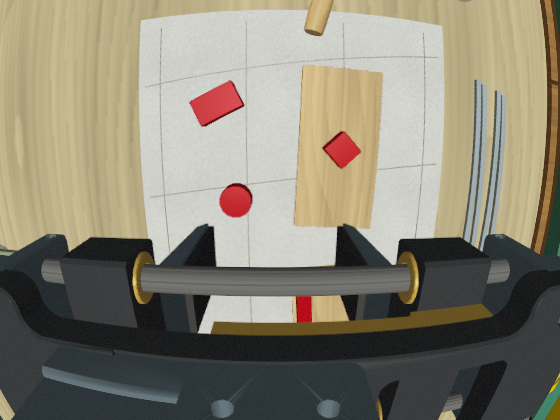

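```bash
python3 - <<'E'
from a import *
pick(449.9,308.5,np.radians(-64.5),4)
place(601.8,314.0,np.radians(-2.8),13.3)
im,c=look(520,210,230,0,"w5"); print(state()["position"],state()["time_s"])
xr,yr=(400,530),(150,370)
show(blobs(red(ortho(im,c,11,xr,yr,fish=True)),xr,yr))
xr,yr=(530,690),(130,380)
show(blobs(red(ortho(im,c,20,xr,yr,fish=True)),xr,yr))
show(panels(im,c,1,xr,yr))
E
```

```text
grip 33.74457621948156 [449.90139115 308.47934925   3.97357178] [-0.7 -0.6 -0.1] 17.0
held 32.984274594226505
down [ 0.2  0.  -1.3] [601.69860012 313.96809241  13.20770535]
21.8
[520.05086107 210.49570314 228.15250125] 22.5917
c 471.5 189.1 rc 471.4 189.4 A 1299 sides 38.5 42.5 ang 69.4
c 599.1 253.0 rc 599.1 253.2 A 1114 sides 33.2 34.6 ang 132.7
c 602.4 315.5 rc 602.4 315.5 A 2091 sides 37.3 57.1 ang 87.6
c 598.4 253.2 rc 598.5 253.1 A 20112 sides 100.7 200.4 ang 87.3
```

View pics/w5.png

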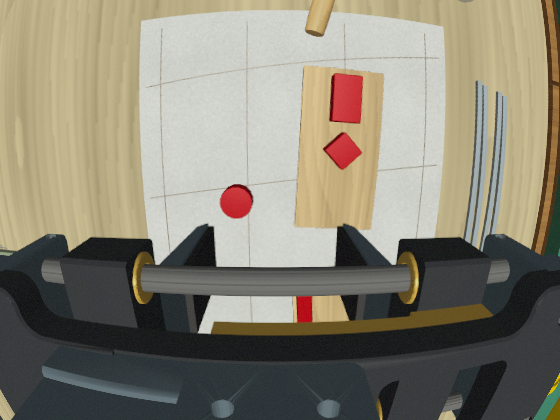

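```bash
python3 - <<'E'
from a import *
th=np.radians(-86.8)
pick(471.6,189.5,th,4)
im,c=look(520,0,230,th,"w6"); print(state()["position"],state()["time_s"])
xr,yr=(535,660),(-130,130)
show(blobs(red(ortho(im,c,20,xr,yr,fish=True)),xr,yr))
show(panels(im,c,1,(530,690),yr))
E
```

```text
grip 39.0444850918183 [471.58382636 189.5027596    3.97420861] [-0.3 -0.5  0.1] 26.3583
held 39.24644435343887
[519.09579958   1.10659178 228.50558042] 28.1833
c 560.9 -5.2 rc 560.9 -5.0 A 3113 sides 20.7 152.9 ang 93.1
c 596.5 -3.2 rc 596.5 -3.2 A 20064 sides 100.4 200.4 ang 93.1
```

View pics/w6.png

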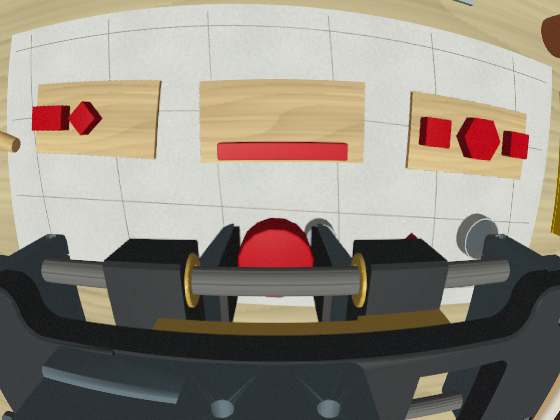

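```bash
python3 - <<'E'
from a import *
th=np.radians(-86.8)
place(608.6,-2.3,th,13.3)
im,c=look(520,0,230,th,"w7"); print(state()["position"],state()["time_s"])
xr,yr=(535,660),(-130,130)
show(blobs(red(ortho(im,c,20,xr,yr,fish=True)),xr,yr))
show(panels(im,c,1,(530,690),yr))
im,c=look(458,-130,230,0,"w8"); print(state()["position"],state()["time_s"])
xr,yr=(400,520),(-120,0)
for z in (15,30,56):
    o=ortho(im,c,z,xr,yr,fish=True).astype(int); show(blobs((o[...,0]-o[...,2])>12,xr,yr,amin=100))
cv2.imwrite("pics/w8c.png",np.hstack([cv2.resize(cv2.imread("pics/w7.png"),(400,300)),cv2.resize(im,(400,300))]))
E
```

```text
down [-0.2 -0.8 -1.1] [608.53253218  -2.28774134  13.18443795]
31.6083
[ 5.19913324e+02 -2.36190707e-02  2.27943665e+02] 32.3083
c 561.0 -5.3 rc 561.1 -5.2 A 3054 sides 20.2 153.0 ang 93.2
c 609.5 -2.6 rc 609.5 -2.5 A 1212 sides 39.0 39.0 ang 0.0
c 596.5 -3.2 rc 596.5 -3.2 A 20104 sides 100.5 200.6 ang 93.1
[ 458.20476434 -129.85637092  229.61179401] 33.9333
c 458.0 -58.3 rc 458.0 -58.2 A 1087 sides 37.1 37.1 ang 135.0
c 458.1 -58.4 rc 458.0 -58.3 A 1003 sides 35.7 35.7 ang 135.0
c 458.1 -58.5 rc 458.1 -58.4 A 866 sides 32.9 33.2 ang 135.0
```

View pics/w8c.png

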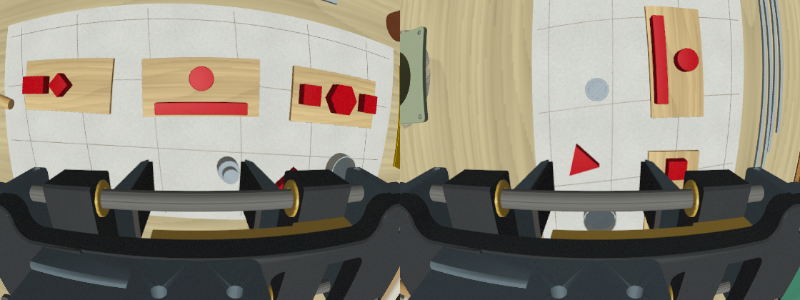

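```bash
python3 - <<'E'
from a import *
im=read_camera("top");c=get_calibration("top");cv2.imwrite("pics/t1.png",im)
xr,yr=(530,690),(130,390)
o=ortho(im,c,20,xr,yr);show(blobs(red(o),xr,yr));show(panels(im,c,0,xr,yr))
E
```

```text
c 598.7 255.5 rc 598.7 255.4 A 1055 sides 32.2 33.7 ang 42.3
c 602.0 317.5 rc 601.9 317.6 A 1994 sides 34.8 58.3 ang 87.2
c 597.4 253.9 rc 597.4 254.0 A 20392 sides 101.4 202.1 ang 87.3
```

```bash
python3 - <<'E'
from a import *
pick(458,-58.4,0,34,hi=150,op=0.7)
place(602,-265,0,65.3,hi=160,op=0.6)
im,c=look(600,-345,250,0,"w9"); print(state()["position"],state()["time_s"])
xr,yr=(540,690),(-390,-140)
o=ortho(im,c,20,xr,yr,fish=True);show(blobs(red(o),xr,yr))
xr,yr=(560,640),(-310,-220)
for z in (46,87):
    o=ortho(im,c,z,xr,yr,fish=True).astype(int); show(blobs((o[...,0]-o[...,2])>12,xr,yr,amin=100))
E
```

```text
grip 24.240101040839697 [458.11826952 -58.40865116  34.05324377] [ 0.6 -0.3  0.3] 36.6083
held 24.18745942765196
down [-0.2  0.5 -3.9] [ 601.90469473 -264.98462264   65.2052203 ]
41.2917
[ 599.19047626 -343.69642494  247.31061384] 41.8917
c 600.8 -194.6 rc 600.7 -194.8 A 1339 sides 35.5 38.5 ang 90.0
c 603.3 -335.8 rc 603.3 -335.7 A 1308 sides 35.6 37.3 ang 91.6
c 602.0 -264.7 rc 602.1 -264.7 A 2509 sides 53.8 60.6 ang 91.0
c 602.0 -264.7 rc 602.0 -264.8 A 1055 sides 36.0 36.5 ang 90.0
c 601.8 -265.8 rc 601.6 -265.6 A 835 sides 32.2 32.5 ang 45.0
```

View pics/w9.png

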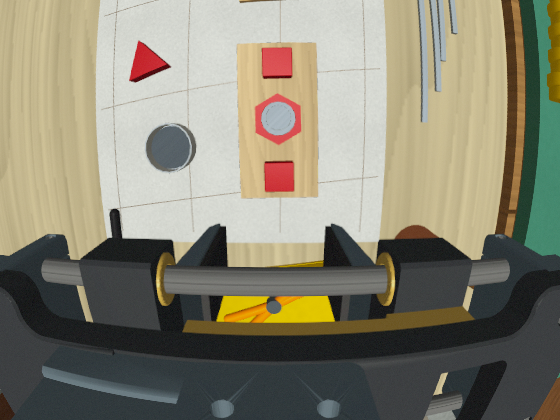

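The weight stands centred on the hexagon at about (278,118), with the squares on either side undisturbed. I'll take one last overview and then hand in.

```bash
python3 - <<'E'
from a import *
reach([450,-130,300],quat(0)); wait(0.5)
cv2.imwrite("pics/s9.png",read_camera("scene"))
print(state()["time_s"]); 
E
```

```text
43.4833
```

View pics/s9.png

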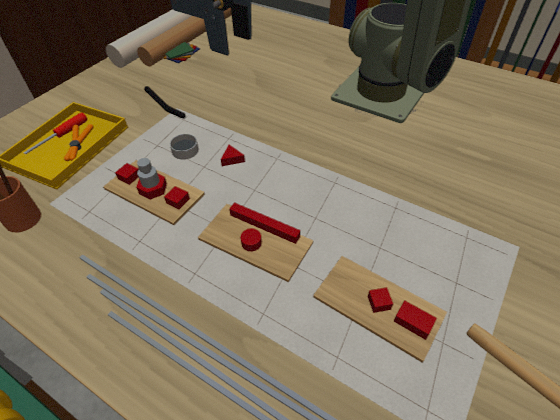

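The pieces lie flat and the weight stands upright at (148,175). The triangle (232,156) and tin (184,147) have not moved.

```bash
python3 -c "
from station import *
print(job_done())"
```

```text
the job is handed in; nothing more can be done
None
```

I laid the hexagon, rectangle and round piece on their panels, then stood the steel weight on the hexagon. The job was handed in at about 43.5 s of the 109 s allowed.

My last checks, from the wrist and top cameras:
- **Hexagon:** within about 0.5 mm of midway between the two squares.
- **Round piece:** about 0.6 mm from its target behind the bar.
- **Rectangle:** in line with the diamond and along the panel, within about 1 mm and 0.5°. It lies about 1 to 1.5 mm too far left of exactly midway. I left it, because the measurements themselves disagree by about that much: 62.1 mm and 63.7 mm from the top camera (from the diamond and from the panel centre) and 62.5 mm from the wrist camera, against 61 mm wanted.
- **Weight:** upright, about 1 mm from the hexagon's centre.
- **Triangle and tin:** left where they were, seen unmoved in the final overview.

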